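Lock the chuck arbor in the decorating wheel

ROBOT

A 6-joint arm with a two-finger parallel gripper is mounted at the origin on a cart in front of the work surface, level with it; the furniture and walls round the work are solid. World frame = base frame: x ahead of the robot, y to its left, z up, the work surface at z = 0. Lengths are in m, angles in rad, forces in N, time in s.
With the tool pointing down it reaches from about 0.375 to 0.975 m from the base axis. Payload 3.8 kg.
Tool frame: the origin (TCP) lies at the very end of the fingers, on their centre line; the grasp point (between the pads) lies 19 mm behind it; z points along the fingers, y is the line along which they close (so a half turn about z gives the same grasp; the last joint's range is limited). The gripper opens to 85 mm and grips with 20 to 120 N. Pads are 22 mm wide; open, the fingers measure 114 mm over their backs; the gripper's body (76 mm by 85 mm) begins 54 mm behind the grasp point. The pads swing forward as they close: fully open they stand 13 mm farther back than shut.
Start: joints at [1.063, 0.264, 1.604, -0, 1.274, -0.037], TCP at [0.306, 0.602, 0.194] pointing down, gripper open.
Joint ranges: [-2.63, 2.63], [-0.94, 2.18], [0.31, 2.57], [-1.31, 4.45], [0, 2.66], [-2.55, 2.55]. Speed limits (rad/s): [2.57, 2.57, 3.14, 3.14, 3.14, 3.14].

INTERFACE

Orientations are given as a rotation vector (axis times angle).
In Python, from workcell import bot gives the robot as it stands. The module is installed in compiled form; this text tells all that it offers.
- The arm moves only by the shell command python3 -m jog FILE [OPENING] [FORCE], which reads ROWS from the file FILE. ROWS is 1 to 5 rows, parted by semicolons, with the numbers parted by spaces; each row has 4 numbers: dx, dy, dz in parts of the range, where 1.0 means 1 m, then a turn about the tool's z in normalised numbers (1 is 2 rad); each row shifts and turns the commanded pose from where the row before left it, along the tool's axes as they then stand; what a row does not reach is not made up. A row lasts 1/8 s, in which the tool goes at most 0.0625 m and 0.188 rad, less where a joint would pass 70% of its speed; a pose out of reach is approached as far as the arm can. OPENING is the opening from 0.0 (shut) to 1.0 (fully open), set as the command begins (- or left out keeps the last). The fingers move at their own pace and stop on an object; FORCE is the grip in N (left out, the last holds). Time passes only in rows, so rows that do not move let the fingers close. It prints the time, the measured TCP pose, the force, the opening and the grip force at its end. No shift or turn number may pass 1 either way. Input that does not fit is refused with a message, and nothing moves.
- bot.read_state(): the state, without advancing time (a new reading comes with each control period).
- bot.read_camera(name): name is "side" or "top" or "wrist"; returns the picture (400x640x3 uint8, red, green, blue); there is no depth.
- bot.camera_info(name): a dict with "intrinsics" (3x3 intrinsics, pixels), "extrinsics" (4x4, takes a point from camera to world coordinates). Camera axes: x right, y down, z forward; pixel columns grow to the right and rows downward; lengths in m; the calibration is good to about 2 mm. The wrist camera is an equidistant fisheye: a pixel r from the principal point sees the ray r / f radians off the axis. A picture is of the moment at which its call begins: read the wrist's pose just before it. camera_info takes no time and is no camera call; for the wrist camera it gives the pose at the moment of the call.
- bot.finish_job(): hands the job in; it is judged then, once.
Trained networks look in the newest picture that a camera, given by its name, has taken for a name from the list of things; names that differ only in an ending like _2 or _b are one class to them, and where a whole thing is asked for, a point or a joint stands for the part that bears it (a point fixed in the world has none). Each returns a list of dicts, best first, with "conf" (0 to 1); they miss things now and then, are a little off and sometimes report something else, mostly with a low value. They report only what shows in the picture. A call takes as long as a camera call. They do not tell look-alikes from the thing itself.
- bot.search_frame(camera, thing): "box" ([left, top, right, bottom] in pixels, round what is visible of it).
- bot.regions_of(camera, thing): "pixels" (400x640 bool, what is visible of it) and "box" ([left, top, right, bottom] in pixels, round what is visible of it).
- bot.spot_point(camera, thing): "pixel" ([row, column] in pixels: a listed point, or the origin of a listed thing).
The state is a dict: "time": time; "q": joint angles; "joint_vel": joint speeds; "joint_torque": joint torques, N m; "tool_pos": TCP position; "tcp_rot": TCP orientation; "wrist_force": force on the tool from outside, world axes, zero at the start; "torque": the same for the moment, N m; "width": opening from 0.0 (shut) to 1.0 (fully open); "grip_force": force on a finger pad.
Only numpy, scipy, OpenCV 4.12 (cv2) and the standard library are available. Lean on these libraries where they do the work, as an engineer would, in place of code of your own. Each camera call takes 0.05 s, during which the arm holds its last target. There are 200 camera calls.

TASK

Take the flat-topped chuck arbor out of the wooden rack, lower its tapered shank gently into the steel sleeve on top of the wheel pedestal, and let go. Then, with closed fingertips, tap or press straight down on the arbor's flat top until it strikes solid and is locked fully home, never with more than 30 N; how deep that is differs, so go by feel. Leave it standing there upright, and leave the ball-topped arbor and the other things alone.

Things in the scene. Friction and masses are not known exactly. Their poses are not given: they have to be found in the camera images.
- arbor: Loose chuck arbor, 0.2 kg, upright in one of the rack's two holes. Origin on its axis at the collar's underside, z up: steel collar 48 mm across, z 0 to 8 mm; flat-topped wooden cylinder 32 mm across, z 8 to 53 mm (grip here), brass band at its foot; steel taper z 0 to -46 mm, 34 mm narrowing to 21 mm; then a 10 mm waist and a 16 mm end button down to z -67 mm.
- arbor_top (a point): Centre of the arbor's flat top, 53 mm above the arbor's origin; the place to tap.
- spare: A second arbor in the rack's other hole, not to be used: same collar, but a 36 mm wooden ball for a head (top 63 mm above its origin) and a straight 26 mm shank. Origin on its axis at the underside of the collar.
- rack: Wooden block fixed to the table, 75 x 165 x 74 mm (x, y, z), origin under its centre; two holes 38 mm across, 70 mm deep, 80 mm apart along its y. The arbors stand in them, collars on the block's top. Which arbor is in which hole varies.
- pedestal: Wheel pedestal fixed to the table: round dark cast foot 124 mm across and a 110 mm high bored column (66 mm across at its nose, bore 50 mm). A 14 mm brass plug juts from the column to its -x at 60 mm height. Origin under its centre, z up.
- nose (a point): Centre of the column's upper rim (the nose), 110 mm above the pedestal's origin.
- pot_lid: Bystander: white pottery lid with a knob, 68 mm across, 41 mm high, loose on the table. Origin under its centre.
- stamp: Bystander: small wooden maker's stamp standing upright, 21 mm across, 56 mm high, loose. Origin under its centre.
- mouth (a point): Centre of the upper rim of the steel taper sleeve (48 mm outside; bore 32 mm narrowing to 21 mm over 38 mm), which stands 12 to 14 mm above the nose at the start and moves with the sleeve. With the shank seated, the arbor's origin is about 8 mm above this point (7 to 9.5 mm). Sleeve and arbor slide down together under about 4 N on the arbor's top and stay where left.
- lock (a joint): Travel of the spring plunger deep in the bore, in m: 0 untouched, 0.004 home on a solid stop. The arbor's end button meets it after the sleeve has slid 3 to 17 mm, a depth that differs each time and shows in no pose; then the push rises to about 9 N, to 14 N at home, then steeply (some 8 N per mm). Home, catches hold the button: the arbor is locked. It stays there when let go.
Mind the look-alikes: they are no part of the job. Leave any blue or purple look-alike of the arbor alone.

How it is judged:
By the outcome, as a careful person would: the job done as asked, in the order asked, and still so for the second after the job is handed in, with the robot touching nothing.
It also fails if it takes over 48 s, if anything falls off the work surface, if the arm or the gripper's body presses on something with over 40 N, if the wrist force passes 120 N, or if a joint passes its speed limit or range.

## Working session

There is one attempt and no reset: what is moved stays moved. The work goes in short steps, Python scripts to look and compute and a shell command to move; the robot and the scene stay as the last step left them, time stands still between calls to the robot, and variables do not carry over. Pictures are saved under pics/ and viewed, at most 13 in all, crops included, and the job is handed in when it is done.

```bash
mkdir -p pics
cat > h.py <<'E'
import numpy as np, cv2
from workcell import bot
def cam(n):
    i=bot.camera_info(n); return np.array(i["intrinsics"]),np.array(i["extrinsics"])
def ray(n,px,KE=None):
    K,E=KE or cam(n); r,c=px
    x=(c-K[0,2])/K[0,0]; y=(r-K[1,2])/K[1,1]
    if n=="wrist":
        t=np.hypot(x,y); s=np.sin(t)/max(t,1e-9); d=np.array([x*s,y*s,np.cos(t)])
    else: d=np.array([x,y,1.])
    d=E[:3,:3]@d; return E[:3,3],d/np.linalg.norm(d)
def atz(n,px,z,KE=None):
    o,d=ray(n,px,KE); return o+d*(z-o[2])/d[2]
def tri(rs):
    A=sum(np.eye(3)-np.outer(d,d) for o,d in rs); b=sum((np.eye(3)-np.outer(d,d))@o for o,d in rs)
    return np.linalg.solve(A,b)
E
python3 - <<'E'
from h import *
np.set_printoptions(precision=3,suppress=True)
ims=[]
for n in ["side","top"]:
    im=bot.read_camera(n); cv2.imwrite(f"pics/{n}0.png",im[:,:,::-1])
    for t in ["arbor","arbor_top","spare","rack","nose","mouth","pedestal","pot_lid","stamp"]:
        r=bot.spot_point(n,t)
        print(n,t,[(np.round(a["pixel"]).tolist(),round(a["conf"],2)) for a in r[:4]])
s=bot.read_state();print(s["time"],s["tool_pos"],s["tcp_rot"])
E
```

```text
side arbor [([225.0, 382.0], 0.98), ([216.0, 306.0], 0.93), ([268.0, 222.0], 0.77), ([262.0, 358.0], 0.75)]
side arbor_top [([242.0, 218.0], 0.85), ([239.0, 357.0], 0.65), ([200.0, 382.0], 0.63), ([193.0, 308.0], 0.61)]
side spare [([237.0, 292.0], 0.58)]
side rack [([156.0, 366.0], 0.68), ([261.0, 300.0], 0.63)]
side nose [([163.0, 365.0], 0.76), ([234.0, 262.0], 0.42)]
side mouth [([156.0, 364.0], 0.56), ([236.0, 260.0], 0.36), ([263.0, 301.0], 0.29)]
side pedestal [([205.0, 360.0], 0.72)]
side pot_lid [([216.0, 270.0], 0.92), ([203.0, 360.0], 0.49)]
side stamp [([216.0, 269.0], 0.67), ([235.0, 262.0], 0.47)]
top arbor [([201.0, 324.0], 0.87), ([196.0, 231.0], 0.86), ([270.0, 293.0], 0.81), ([258.0, 358.0], 0.78)]
top arbor_top [([201.0, 324.0], 0.95), ([259.0, 359.0], 0.82), ([191.0, 227.0], 0.61)]
top spare [([212.0, 289.0], 0.77)]
top rack [([212.0, 307.0], 0.63)]
top nose [([205.0, 415.0], 0.58)]
top mouth [([205.0, 418.0], 0.64)]
top pedestal [([212.0, 404.0], 0.86)]
top pot_lid [([158.0, 336.0], 0.6)]
top stamp [([167.0, 312.0], 0.59), ([207.0, 323.0], 0.52)]
1.0 [0.306 0.602 0.194] [ 0.733  3.055 -0.   ]
```

View pics/side0.png

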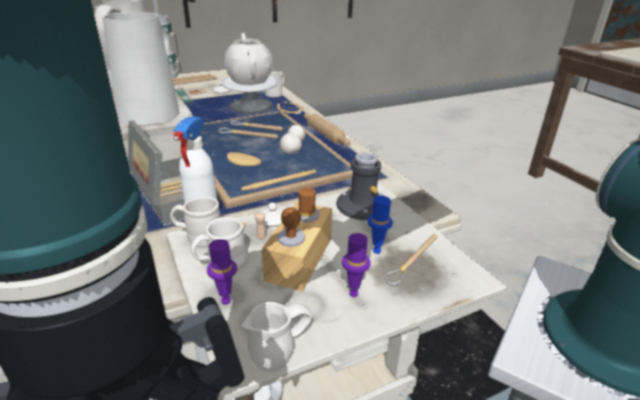

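View pics/top0.png

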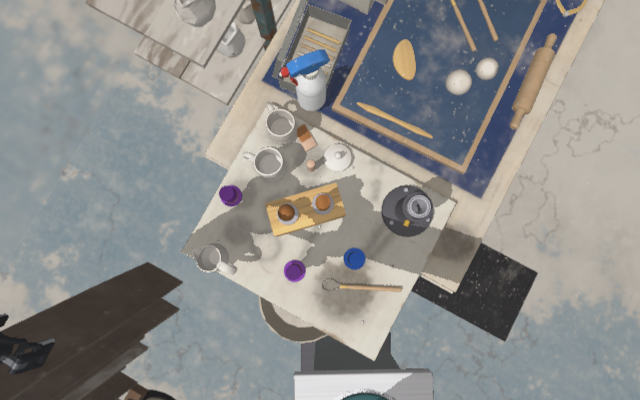

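The side view shows five candidates. There is a flat-topped tan head in the rack at (307,203) and a ball head in the rack at (291,222). The purple look-alikes are at (222,265) and (356,262), and the blue one is at (380,222). In the top view the flat head is at (323,201), the ball at (286,212), and the pedestal with its sleeve at about (418,206). The wooden flat-topped one in the rack fits the description. I'll confirm it in a crop and triangulate.

Run:
```python
from h import *
np.set_printoptions(precision=3,suppress=True)
a=cv2.imread("pics/side0.png")[140:300,230:410]; b=cv2.imread("pics/top0.png")[140:300,250:450]
cv2.imwrite("pics/crop.png",np.hstack([cv2.resize(a,(400,356)),cv2.resize(b,(400,356))]))
def T(n,p,q): print(n,tri([ray("side",p),ray("top",q)]))
T("atop",(193,308),(201,324));T("atopball?",(237,292),(212,289));T("mouth",(156,364),(205,418));T("ped",(205,360),(212,404))
for z in(.127,):print("atop top/side",atz("top",(201,324),z),atz("side",(193,308),z))
print("aorig side",atz("side",(216,306),.074))
print("mouth",atz("top",(205,418),.123),atz("side",(156,364),.123),"ped",atz("top",(212,404),0),"spare",atz("top",(212,289),.137),atz("side",(237,292),.074))
print("nose",atz("top",(205,415),.11),atz("side",(163,365),.11))
for n,z in(("rack",.074),("pedestal",0),("arbor",.1)):
    for r in bot.regions_of("top",n)[:4]:
        m=r["pixels"].astype(np.uint8); c,(w,h),ang=cv2.minAreaRect(cv2.findNonZero(m)); 
        print(n,r["conf"],c,w,h,ang,atz("top",(c[1],c[0]),z), atz("top",cv2.boxPoints((c,(w,h),ang))[0][::-1],z),atz("top",cv2.boxPoints((c,(w,h),ang))[1][::-1],z),atz("top",cv2.boxPoints((c,(w,h),ang))[2][::-1],z))
print(cam("wrist")[1], cam("wrist")[0])
```

```text
atop [0.535 0.083 0.119]
atopball? [0.516 0.16  0.073]
mouth [ 0.524 -0.112  0.123]
ped [ 0.52  -0.107  0.004]
atop top/side [0.535 0.083 0.127] [0.528 0.093 0.127]
aorig side [0.533 0.091 0.074]
mouth [ 0.523 -0.113  0.123] [ 0.526 -0.111  0.123] ped [ 0.518 -0.109  0.   ] spare [0.512 0.155 0.137] [0.514 0.161 0.074]
nose [ 0.524 -0.11   0.11 ] [ 0.52  -0.106  0.11 ]
rack 0.79 (305.0849304199219, 209.08033752441406) 35.40990447998047 75.22792053222656 73.1416015625 [0.523 0.124 0.074] [0.538 0.215 0.074] [0.584 0.055 0.074] [0.508 0.034 0.074]
pedestal 0.79 (407.0, 210.0) 50.0 50.0 90.0 [ 0.522 -0.117  0.   ] [ 0.584 -0.059  0.   ] [ 0.582 -0.179  0.   ] [ 0.462 -0.174  0.   ]
pedestal 0.61 (288.0, 213.5) 19.0 20.0 90.0 [0.519 0.168 0.   ] [0.542 0.192 0.   ] [0.541 0.144 0.   ] [0.496 0.144 0.   ]
arbor 0.82 (354.5, 257.5) 21.0 21.0 90.0 [0.416 0.02  0.1  ] [0.438 0.042 0.1  ] [ 0.438 -0.002  0.1  ] [ 0.394 -0.001  0.1  ]
arbor 0.77 (322.0, 203.00001525878906) 19.798988342285156 21.21320343017578 45.0 [0.533 0.087 0.1  ] [0.533 0.118 0.1  ] [0.564 0.085 0.1  ] [0.534 0.056 0.1  ]
arbor 0.7 (230.5, 194.5) 19.0 21.0 90.0 [0.555 0.283 0.1  ] [0.576 0.306 0.1  ] [0.575 0.261 0.1  ] [0.534 0.261 0.1  ]
arbor 0.59 (294.5, 270.0) 20.0 21.0 90.0 [0.392 0.148 0.1  ] [0.413 0.17  0.1  ] [0.413 0.125 0.1  ] [0.371 0.126 0.1  ]
[[ 0.453  0.849  0.271  0.235]
 [ 0.891 -0.432 -0.138  0.637]
 [-0.001  0.304 -0.953  0.375]
 [ 0.     0.     0.     1.   ]] [[309.707   0.    317.956]
 [  0.    309.707 206.086]
 [  0.      0.      1.   ]]
```

View pics/crop.png

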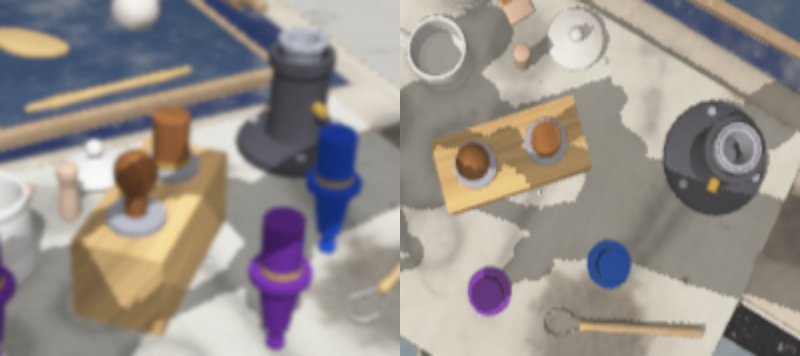

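The crop confirms it. The flat wooden head with a brass band is in the rack hole nearer the pedestal, at about (0.532, 0.088), and the ball head is in the other hole. The mouth is at about (0.524, -0.112, 0.123). I'm moving above the arbor now.

Units first: turns go in shares of 2 rad. So 0.18 rad / 2 = 0.09.

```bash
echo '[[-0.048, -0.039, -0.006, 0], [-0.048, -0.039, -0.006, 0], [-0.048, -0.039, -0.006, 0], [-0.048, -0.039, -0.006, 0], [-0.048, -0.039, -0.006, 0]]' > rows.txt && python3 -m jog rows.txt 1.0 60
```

```text
refused: ROWS must be rows parted by semicolons, with the numbers parted by spaces. Nothing was moved.
```

The error is about the shape of the input: rows parted by semicolons, with the numbers parted by spaces. Fixing that and sending the same move.

```bash
echo '-0.048 -0.039 -0.006 0;-0.048 -0.039 -0.006 0;-0.048 -0.039 -0.006 0;-0.048 -0.039 -0.006 0;-0.048 -0.039 -0.006 0' > rows.txt && python3 -m jog rows.txt 1.0 60; echo '-0.048 -0.039 -0.004 0;-0.048 -0.039 -0.004 0;-0.048 -0.039 0 0;-0.048 -0.039 0 0' > rows.txt && python3 -m jog rows.txt; echo '0 0 0 0.09;0 0 0 0.09;0 0 0 0.09;0 0 0 0.09;0 0 0 0.072' > rows.txt && python3 -m jog rows.txt
cat > w.py <<'E'
import sys
from h import *
np.set_printoptions(precision=4,suppress=True)
def wlook(things,name=None):
    KE=cam("wrist"); im=bot.read_camera("wrist")
    if name: cv2.imwrite(name,im[:,:,::-1])
    s=bot.read_state(); p=np.array(s["tool_pos"]); R=cv2.Rodrigues(np.array(s["tcp_rot"],float))[0]
    print("t",s["time"],"tcp",p,"toolx",R[:,0],"tooly",R[:,1],"F",s["wrist_force"])
    for n,z in things:
        for r in bot.spot_point("wrist",n)[:3]:
            w=atz("wrist",r["pixel"],z,KE); print(n,r["pixel"],round(r["conf"],2),"world",w,"toolxy",(R.T@(w-p))[:2])
if __name__=="__main__":
    wlook([(a.split(":")[0],float(a.split(":")[1])) for a in sys.argv[2:]],sys.argv[1])
E
python3 w.py pics/w1.png arbor_top:.127 arbor:.074 spare:.074
```

```text
time: 1.78
tool_pos: [0.4322, 0.3172, 0.2245]
tcp_rot: [0.732, 3.054, 0.001]
wrist_force: [1.1, -0.3, 0.5]
width: 1.001
grip_force: 0.0
time: 2.28
tool_pos: [0.5327, 0.0909, 0.2325]
tcp_rot: [0.733, 3.054, 0.001]
wrist_force: [0.2, 0.5, -0.5]
width: 0.999
grip_force: 0.0
time: 2.9
tool_pos: [0.532, 0.0928, 0.2321]
tcp_rot: [1.951, 2.462, 0.0]
wrist_force: [0.5, 0.5, -0.0]
width: 0.997
grip_force: 0.0
t 2.95 tcp [0.532  0.0928 0.2321] toolx [-0.225   0.9744 -0.    ] tooly [0.9744 0.225  0.0002] F [-0.3827 -0.5946  0.1783]
arbor_top [104.7, 193.6] 0.94 world [0.3943 0.1509 0.127 ] toolxy [ 0.0877 -0.1211]
arbor_top [3.9, 393.0] 0.88 world [0.5561 0.2874 0.127 ] toolxy [0.1842 0.0673]
arbor_top [202.9, 320.9] 0.71 world [0.5355 0.0829 0.127 ] toolxy [-0.0104  0.0012]
arbor [215.0, 212.4] 0.9 world [0.4158 0.0223 0.074 ] toolxy [-0.0425 -0.1291]
arbor [19.3, 379.8] 0.66 world [0.5539 0.286  0.074 ] toolxy [0.1834 0.0649]
arbor [186.3, 320.8] 0.62 world [0.5351 0.0861 0.074 ] toolxy [-0.0072  0.0015]
```

View pics/w1.png

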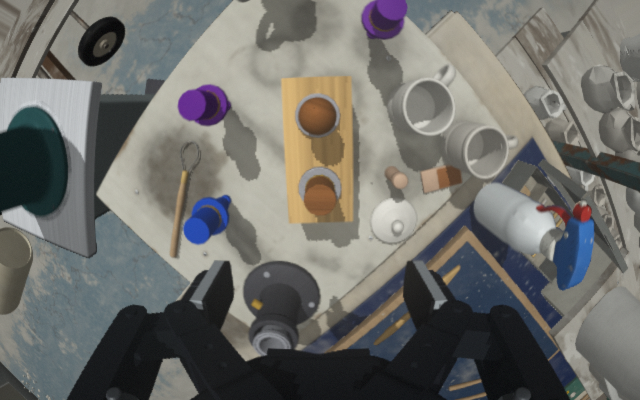

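The wrist view shows the flat arbor at (320,198), the ball arbor at (317,116), and the tool aligned across the rack. The arbor is at (0.535, 0.0845), which agrees with the other cameras. Descending and gripping.

```bash
echo '-0.0088 0.001 0.04 0;0 0 0.043 0;0 0 0.04 0;0 0 0.02 0;0 0 0 0' > rows.txt && python3 -m jog rows.txt 1.0 60; echo '0 0 0 0;0 0 0 0;0 0 0 0;0 0 0 0' > rows.txt && python3 -m jog rows.txt 0.0 60
```

```text
time: 3.72
tool_pos: [0.533, 0.0843, 0.0869]
tcp_rot: [-1.94, -2.467, 0.005]
wrist_force: [0.4, -1.1, 0.5]
width: 1.002
grip_force: 0.0
time: 4.22
tool_pos: [0.5351, 0.0844, 0.0901]
tcp_rot: [1.944, 2.467, 0.0]
wrist_force: [-8.8, -2.3, 16.0]
width: 0.146
grip_force: 8.9
```

```bash
python3 w.py pics/w2.png arbor_top:.127 arbor:.074
```

```text
t 4.275 tcp [0.5333 0.0839 0.0908] toolx [-0.2343  0.9722 -0.0003] tooly [ 0.9722  0.2343 -0.0043] F [-16.2873  -4.5343  28.8264]
arbor_top [263.3, 318.6] 0.93 world [0.5338 0.0844 0.127 ] toolxy [0.0004 0.0005]
arbor_top [295.6, 123.2] 0.59 world [0.416  0.0248 0.127 ] toolxy [-0.03  -0.128]
arbor [262.1, 154.9] 0.88 world [0.4145 0.0223 0.074 ] toolxy [-0.0321 -0.1299]
arbor [225.1, 319.0] 0.82 world [0.5339 0.0854 0.074 ] toolxy [0.0013 0.001 ]
arbor [93.0, 145.7] 0.58 world [0.3948 0.1504 0.074 ] toolxy [ 0.0971 -0.119 ]
```

View pics/w2.png

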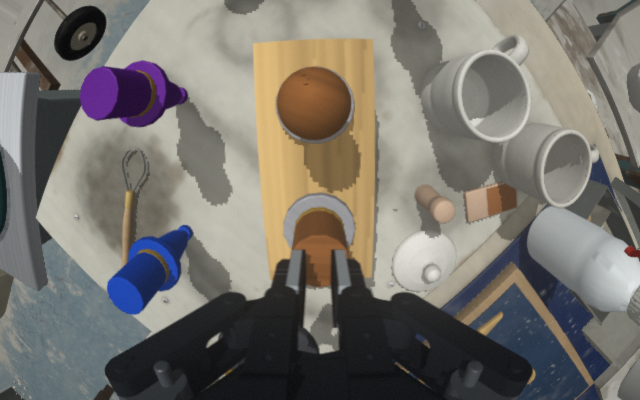

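The fingertips straddle the head at (318,263), but an upward force is building. I'll check the state after a small lift.

```bash
echo '0 0 -0.002 0' > rows.txt && python3 -m jog rows.txt; echo '0 0 -0.001 0;0 0 0 0' > rows.txt && python3 -m jog rows.txt
```

```text
time: 4.5
tool_pos: [0.5349, 0.0842, 0.0929]
tcp_rot: [1.944, 2.467, -0.0]
wrist_force: [-0.3, 0.2, 0.4]
width: -0.002
grip_force: 0.0
time: 4.75
tool_pos: [0.5351, 0.0845, 0.0919]
tcp_rot: [1.944, 2.467, 0.0]
wrist_force: [-0.2, -0.2, -0.2]
width: -0.003
grip_force: 0.0
```

```bash
python3 w.py pics/w3.png arbor_top:.127 arbor:.074
python3 - <<'E'
from h import *
a=bot.read_camera("side")[:,:,::-1];b=cv2.imread("pics/w3.png")
cv2.imwrite("pics/c3.png",np.hstack([cv2.resize(a[140:300,240:400],(400,400),interpolation=2),cv2.resize(b[130:370,200:440],(400,400))]))
for n in("arbor","arbor_top"):print(bot.spot_point("side",n)[:4])
E
```

```text
t 4.8 tcp [0.5349 0.0845 0.0917] toolx [-0.2338  0.9723  0.0001] tooly [ 0.9723  0.2338 -0.0003] F [ 0.2692 -0.4153  0.2679]
arbor_top [91.6, 99.9] 0.9 world [0.3939 0.1507 0.127 ] toolxy [ 0.0974 -0.1216]
arbor_top [259.9, 319.2] 0.64 world [0.5338 0.0856 0.127 ] toolxy [ 0.0014 -0.0008]
arbor_top [292.8, 125.6] 0.59 world [0.417  0.0265 0.127 ] toolxy [-0.0288 -0.1282]
arbor [92.6, 143.9] 0.87 world [0.392  0.1506 0.074 ] toolxy [ 0.0977 -0.1235]
arbor [263.0, 155.7] 0.68 world [0.4142 0.0205 0.074 ] toolxy [-0.034  -0.1323]
arbor [228.3, 317.9] 0.57 world [0.5338 0.0824 0.074 ] toolxy [-0.0018 -0.0015]
[{'pixel': [220.1, 380.1], 'conf': 0.77}, {'pixel': [268.3, 219.2], 'conf': 0.59}, {'pixel': [264.8, 357.4], 'conf': 0.57}, {'pixel': [215.7, 304.3], 'conf': 0.55}]
[{'pixel': [198.4, 382.8], 'conf': 0.85}, {'pixel': [192.7, 306.9], 'conf': 0.81}, {'pixel': [242.6, 218.0], 'conf': 0.74}, {'pixel': [237.0, 354.6], 'conf': 0.56}]
```

View pics/c3.png

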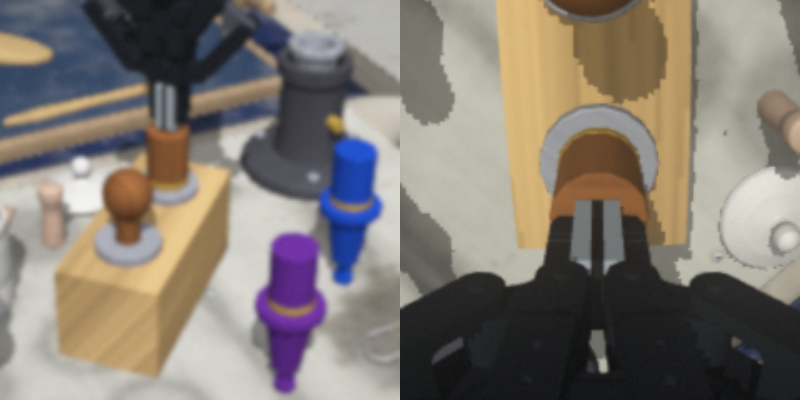

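Run:
```python
from h import *
np.set_printoptions(precision=4,suppress=True)
def proj(n,p):
    K,E=cam(n); c=np.linalg.inv(E)@np.r_[p,1]; c=c[:3]
    if n=="wrist":
        r=np.hypot(*c[:2]); t=np.arctan2(r,c[2]); u=c[:2]/r*t
    else: u=c[:2]/c[2]
    return (u*[K[0,0],K[1,1]]+K[:2,2])[::-1]
s=bot.read_state(); p=np.array(s["tool_pos"]); print(p,s["width"])
for z in(.074,.092,.11,.127,.135):
    q=p.copy();q[2]=z; print(z,"wrist",proj("wrist",q),"side",proj("side",q),"top",proj("top",q))
print(cam("wrist")[1])
```

```text
[0.5348 0.0845 0.0917] 0.001336013059474015
0.074 wrist [225.962 320.396] side [214.1391 307.5045] top [203.3316 323.1025]
0.092 wrist [236.3143 320.57  ] side [206.0694 307.5432] top [202.5279 323.1792]
0.11 wrist [248.5645 320.7738] side [197.8176 307.5827] top [201.6907 323.259 ]
0.127 wrist [262.3462 321.0004] side [189.8514 307.6209] top [200.8673 323.3376]
0.135 wrist [269.7396 321.1208] side [186.0429 307.6391] top [200.4683 323.3757]
[[ 0.9722  0.2236  0.0703  0.5152]
 [ 0.2343 -0.9258 -0.2965  0.1599]
 [-0.0012  0.3047 -0.9525  0.2726]
 [ 0.      0.      0.      1.    ]]
```

```bash
echo '0 0 -0.03 0;0 0 -0.04 0;0 0 0 0' > rows.txt && python3 -m jog rows.txt
python3 - <<'E'
from h import *
s=bot.read_state();print(s["tool_pos"],s["tcp_rot"])
b=bot.read_camera("wrist")[:,:,::-1];a=bot.read_camera("side")[:,:,::-1]
cv2.imwrite("pics/c4.png",np.hstack([cv2.resize(a[120:280,240:400],(400,400),interpolation=2),cv2.resize(b[130:370,200:440],(400,400))]))
E
```

```text
time: 5.42
tool_pos: [0.5381, 0.0848, 0.1661]
tcp_rot: [1.941, 2.463, 0.008]
wrist_force: [0.2, 0.7, -0.4]
width: -0.003
grip_force: 0.0
[0.53812415 0.0848326  0.16605388] [1.94108219 2.46324521 0.00840573]
```

View pics/c4.png

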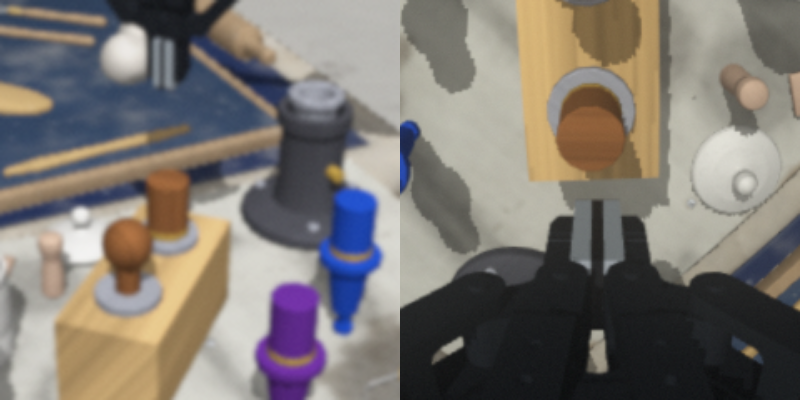

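The view shows the shut tips at wrist row 250 and side pixel (305,155). That puts the real fingertips about 35 mm higher than the reported TCP, so they had closed on top of the head. The arbor is unharmed. I'll allow for the offset and regrip lower.

```bash
echo '0 0 0 0;0 0 0 0;0 0 0 0;0 0 0 0' > rows.txt && python3 -m jog rows.txt 1.0 60;  echo '0 0 0.03 0;0 0 0.04 0;0 0 0.02 0;0 0 0.015 0;0 0 0 0' > rows.txt && python3 -m jog rows.txt; echo '0 0 0 0;0 0 0 0;0 0 0 0;0 0 0 0' > rows.txt && python3 -m jog rows.txt 0.0 60
```

```text
time: 6.02
tool_pos: [0.5348, 0.0844, 0.1616]
tcp_rot: [-1.944, -2.467, 0.001]
wrist_force: [-0.6, -0.6, 0.7]
width: 0.847
grip_force: 0.0
time: 6.65
tool_pos: [0.5341, 0.0843, 0.0559]
tcp_rot: [-1.943, -2.466, 0.003]
wrist_force: [-0.1, 0.4, -0.4]
width: 1.001
grip_force: 0.0
time: 7.15
tool_pos: [0.536, 0.0846, 0.0581]
tcp_rot: [1.944, 2.466, 0.002]
wrist_force: [0.4, -0.4, 3.5]
width: 0.364
grip_force: 59.5
```

```bash
echo '0 0 -0.02 0;0 0 -0.04 0;0 0 -0.05 0;0 0 -0.05 0;0 0 0 0' > rows.txt && python3 -m jog rows.txt; python3 w.py pics/w5.png arbor_top:.127 mouth:.123 nose:.11 pedestal:0
python3 - <<'E'
from h import *
bot.read_camera("side");bot.read_camera("top")
for n in("side","top"):
  for t in ("mouth","nose"): print(n,t,bot.spot_point(n,t)[:2])
for n in("side","top"):
  print(n,[(r["conf"],r["box"]) for r in bot.regions_of(n,"mouth")[:2]])
E
```

```text
time: 7.78
tool_pos: [0.5383, 0.0848, 0.2222]
tcp_rot: [1.94, 2.462, 0.01]
wrist_force: [1.3, -0.2, -2.8]
width: 0.358
grip_force: 59.9
t 7.825 tcp [0.5362 0.0846 0.2189] toolx [-0.2339  0.9723 -0.0005] tooly [0.9723 0.2339 0.004 ] F [-0.4352  0.4757 -3.4278]
arbor_top [225.6, 186.7] 0.9 world [0.4152 0.0233 0.127 ] toolxy [-0.0313 -0.1324]
arbor_top [298.1, 316.3] 0.77 world [ 0.5625 -0.0265  0.127 ] toolxy [-0.1142 -0.0008]
arbor_top [99.1, 181.8] 0.55 world [0.3926 0.1465 0.127 ] toolxy [ 0.0938 -0.1255]
nose [337.2, 265.3] 0.75 world [ 0.5177 -0.1134  0.11  ] toolxy [-0.1882 -0.0647]
side mouth [{'pixel': [155.0, 365.0], 'conf': 0.74}]
side nose [{'pixel': [160.2, 369.5], 'conf': 0.92}]
top mouth [{'pixel': [202.8, 421.6], 'conf': 0.53}]
top nose [{'pixel': [207.5, 415.8], 'conf': 0.96}]
side [(0.84, [357.3, 151.9, 380.3, 170.3])]
top [(0.53, [409.3, 194.6, 430.1, 218.3])]
```

View pics/w5.png

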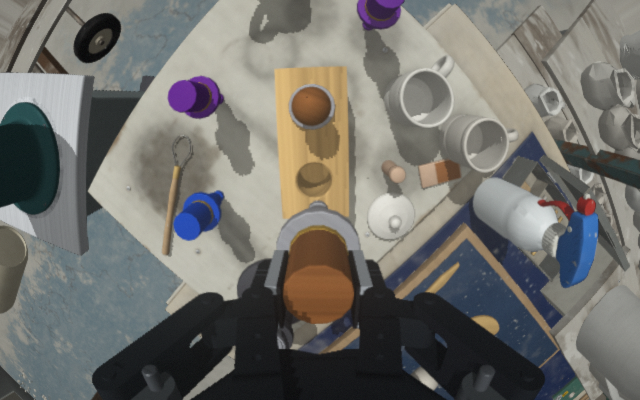

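The arbor is held at (318,290), and its old hole is empty at (313,178). I'll move just past the pedestal so the wrist camera looks onto the mouth.

```bash
echo '-0.054 -0.0114 0 0;-0.054 -0.0114 0 0;-0.054 -0.0114 0 0;-0.054 -0.0114 0 0;-0.054 -0.0114 0 0' > rows.txt && python3 -m jog rows.txt; echo '0 0 0 0;0 0 0 0' > rows.txt && python3 -m jog rows.txt
python3 - <<'E'
from h import *
np.set_printoptions(precision=4,suppress=True)
for p in((205,418),(202.8,421.6),(206.5,419.7)):print("top mouth",atz("top",p,.123))
print("top nose",atz("top",(207.5,415.8),.11),atz("top",(205,415),.11))
for p in((155,365),(156,364),(159,368.8)):print("side mouth",atz("side",p,.123))
s=bot.read_state();KE=cam("wrist");im=bot.read_camera("wrist");cv2.imwrite("pics/w6.png",im[:,:,::-1])
p=np.array(s["tool_pos"]);R=cv2.Rodrigues(np.array(s["tcp_rot"],float))[0];print(p,R[:,0],R[:,1])
for n,z in(("mouth",.123),("nose",.11),("pedestal",0),("arbor_top",p[2]+.0705),("arbor",p[2]+.0175)):
    for r in bot.spot_point("wrist",n)[:3]:
        w=atz("wrist",r["pixel"],z,KE);print(n,r["pixel"],r["conf"],w,(R.T@(w-p))[:2])
for r in bot.regions_of("wrist","mouth")[:2]:
    print("box",r["box"],r["conf"]); (c,ax,an)=cv2.fitEllipse(max(cv2.findContours(r["pixels"].astype(np.uint8),0,1)[0],key=len));print(c,ax)
E
```

```text
time: 9.05
tool_pos: [0.5427, -0.1932, 0.2172]
tcp_rot: [1.944, 2.467, 0.001]
wrist_force: [1.2, 0.6, -2.5]
width: 0.352
grip_force: 59.9
time: 9.3
tool_pos: [0.5425, -0.1913, 0.2168]
tcp_rot: [-1.945, -2.466, -0.001]
wrist_force: [0.7, 0.2, -1.7]
width: 0.355
grip_force: 59.9
top mouth [ 0.523 -0.113  0.123]
top mouth [ 0.5275 -0.1207  0.123 ]
top mouth [ 0.5198 -0.1164  0.123 ]
top nose [ 0.519  -0.1113  0.11  ] [ 0.5243 -0.1098  0.11  ]
side mouth [ 0.5263 -0.1167  0.123 ]
side mouth [ 0.5256 -0.111   0.123 ]
side mouth [ 0.5102 -0.1042  0.123 ]
[ 0.5425 -0.1913  0.2168] [-0.2328  0.9725  0.0009] [ 0.9725  0.2328 -0.0002]
mouth [107.3, 318.3] 0.94 [ 0.5224 -0.1133  0.123 ] [ 0.0805 -0.0014]
mouth [106.6, 314.2] 0.19 [ 0.5187 -0.1135  0.123 ] [ 0.0811 -0.005 ]
nose [109.7, 315.1] 0.74 [ 0.52  -0.116  0.11 ] [ 0.0784 -0.0044]
pedestal [114.2, 316.2] 0.63 [ 0.5216 -0.1213  0.    ] [ 0.0728 -0.004 ]
arbor_top [299.8, 317.2] 0.78 [ 0.5406 -0.1915  0.2873] [ 0.0004 -0.0019]
arbor [245.0, 318.3] 0.97 [ 0.5407 -0.1898  0.2343] [ 0.0019 -0.0014]
box [287.4, 81.7, 345.8, 138.0] 0.88
(315.21160888671875, 108.85051727294922) (53.69601821899414, 53.928279876708984)
```

View pics/w6.png

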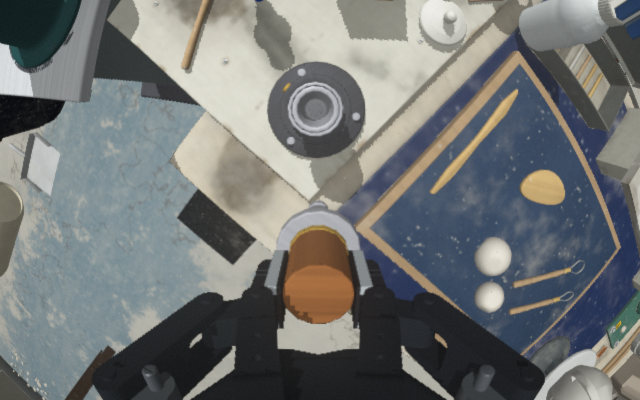

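The wrist view shows the mouth at (315,108) and the held arbor's head at (318,290). The mouth is at tool offset (+0.0785, -0.0018) from the arbor. I'll move over it and lower.

```bash
echo '0.04 -0.0018 0 0;0.0385 0 0 0;0 0 0 0;0 0 0.03 0;0 0 0.025 0' > rows.txt && python3 -m jog rows.txt; echo '0 0 0.01 0;0 0 0.01 0;0 0 0.005 0;0 0 0 0' > rows.txt && python3 -m jog rows.txt
```

```text
time: 10.28
tool_pos: [0.5231, -0.1157, 0.1617]
tcp_rot: [1.943, 2.467, 0.0]
wrist_force: [-0.1, 0.4, -2.7]
width: 0.355
grip_force: 59.9
time: 10.78
tool_pos: [0.5228, -0.1156, 0.1372]
tcp_rot: [1.944, 2.467, 0.0]
wrist_force: [-0.2, 0.8, -1.7]
width: 0.356
grip_force: 59.9
```

```bash
echo '0 0 0.006 0;0 0 0.006 0;0 0 0.004 0;0 0 0 0' > rows.txt && python3 -m jog rows.txt; echo '0 0 0.002 0;0 0 0.002 0;0 0 0 0' > rows.txt && python3 -m jog rows.txt
```

```text
time: 11.28
tool_pos: [0.5221, -0.1155, 0.1204]
tcp_rot: [-1.944, -2.467, 0.001]
wrist_force: [-0.9, -1.1, -3.3]
width: 0.36
grip_force: 59.9
time: 11.65
tool_pos: [0.5222, -0.1159, 0.117]
tcp_rot: [-1.944, -2.468, 0.002]
wrist_force: [-3.2, -2.0, 0.2]
width: 0.357
grip_force: 60.0
```

```bash
echo '-0.0003 -0.001 0 0;0 0 0.001 0;0 0 0 0' > rows.txt && python3 -m jog rows.txt; echo '0 0 0.001 0;0 0 0 0' > rows.txt && python3 -m jog rows.txt
```

```text
time: 12.02
tool_pos: [0.522, -0.116, 0.1161]
tcp_rot: [1.944, 2.467, 0.0]
wrist_force: [-0.3, -2.1, -0.5]
width: 0.356
grip_force: 60.0
time: 12.28
tool_pos: [0.522, -0.1161, 0.1157]
tcp_rot: [1.944, 2.467, 0.0]
wrist_force: [-2.9, -2.2, 4.7]
width: 0.361
grip_force: 60.3
```

```bash
echo '-0.0005 -0.0006 0 0;0 0 0 0' > rows.txt && python3 -m jog rows.txt; echo '0 0 0 0;0 0 0 0;0 0 0 0;0 0 0 0' > rows.txt && python3 -m jog rows.txt 1.0; echo '0 0 -0.03 0;0 0 -0.04 0;0 0 -0.02 0;0 0 0 0;0 0 0 0' > rows.txt && python3 -m jog rows.txt; python3 w.py pics/w7.png arbor_top:.184 arbor:.131
```

```text
time: 12.52
tool_pos: [0.522, -0.1164, 0.1156]
tcp_rot: [1.944, 2.467, 0.002]
wrist_force: [-0.4, 0.7, 4.4]
width: 0.357
grip_force: 60.3
time: 13.02
tool_pos: [0.5211, -0.1166, 0.1148]
tcp_rot: [-1.944, -2.467, 0.0]
wrist_force: [0.2, 0.7, 0.6]
width: 0.996
grip_force: 0.0
time: 13.65
tool_pos: [0.5203, -0.1163, 0.2034]
tcp_rot: [-1.943, -2.466, 0.001]
wrist_force: [0.3, -0.8, -0.9]
width: 1.001
grip_force: 0.0
t 13.7 tcp [ 0.52   -0.1163  0.2029] toolx [-0.2338  0.9723  0.0016] tooly [ 0.9723  0.2338 -0.0028] F [ 0.2567  0.2515 -0.2107]
arbor_top [25.4, 237.4] 0.9 world [0.4356 0.0042 0.184 ] toolxy [ 0.1368 -0.0538]
arbor_top [224.0, 317.7] 0.61 world [ 0.5183 -0.116   0.184 ] toolxy [ 0.0007 -0.0016]
arbor [37.8, 248.6] 0.69 world [0.4306 0.0068 0.131 ] toolxy [ 0.1404 -0.0579]
arbor [203.7, 320.0] 0.66 world [ 0.5204 -0.1173  0.131 ] toolxy [-0.0011  0.0004]
```

View pics/w7.png

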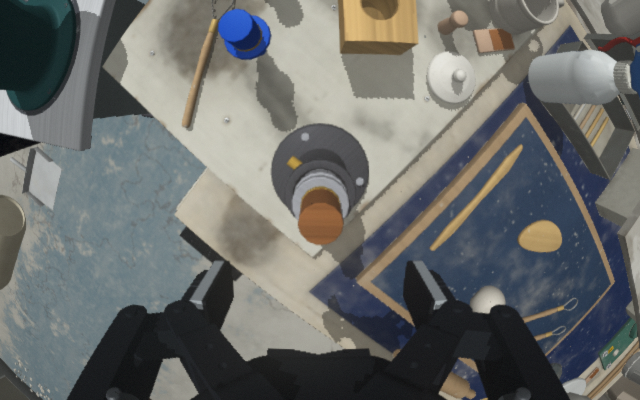

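The arbor stands in the sleeve with its head at (320,222), centred under the tool. I'll close the fingers and approach the top.

```bash
echo '0 0 0 0;0 0 0 0;0 0 0 0;0 0 0 0;0 0 0 0' > rows.txt && python3 -m jog rows.txt 0.0 40; echo '0 0 0.02 0;0 0 0.015 0;0 0 0.008 0;0 0 0.004 0;0 0 0 0' > rows.txt && python3 -m jog rows.txt;echo '0 0 0.002 0;0 0 0.002 0;0 0 0 0' > rows.txt && python3 -m jog rows.txt
```

```text
time: 14.42
tool_pos: [0.5213, -0.1167, 0.2051]
tcp_rot: [1.944, 2.467, 0.0]
wrist_force: [0.4, 0.6, 0.2]
width: -0.001
grip_force: 0.0
time: 15.05
tool_pos: [0.5211, -0.1166, 0.1577]
tcp_rot: [-1.944, -2.467, 0.0]
wrist_force: [0.4, -0.0, 0.3]
width: -0.001
grip_force: 0.0
time: 15.42
tool_pos: [0.5212, -0.1166, 0.154]
tcp_rot: [1.945, 2.467, 0.0]
wrist_force: [-0.3, 0.7, 0.5]
width: -0.003
grip_force: 0.0
```

```bash
echo '0 0 0.002 0;0 0 0.002 0;0 0 0 0' > rows.txt && python3 -m jog rows.txt;echo '0 0 0.001 0;0 0 0.001 0;0 0 0 0' > rows.txt && python3 -m jog rows.txt;echo '0 0 0.001 0;0 0 0.001 0;0 0 0 0' > rows.txt && python3 -m jog rows.txt
```

```text
time: 15.8
tool_pos: [0.521, -0.1166, 0.1497]
tcp_rot: [-1.944, -2.467, 0.0]
wrist_force: [-0.3, -1.2, 0.2]
width: 0.002
grip_force: 0.0
time: 16.18
tool_pos: [0.5212, -0.1166, 0.1479]
tcp_rot: [-1.944, -2.467, 0.0]
wrist_force: [-0.1, 0.2, 0.5]
width: -0.002
grip_force: 0.0
time: 16.55
tool_pos: [0.5217, -0.1167, 0.1467]
tcp_rot: [1.944, 2.467, 0.001]
wrist_force: [-1.2, 0.2, 5.3]
width: 0.001
grip_force: 2.3
```

Contact at about 0.147 and now sliding. I'll press on in small steps.

```bash
echo '0 0 0.001 0;0 0 0.001 0;0 0 0 0' > rows.txt && python3 -m jog rows.txt;echo '0 0 0.001 0;0 0 0.001 0;0 0 0 0' > rows.txt && python3 -m jog rows.txt;echo '0 0 0.001 0;0 0 0.001 0;0 0 0 0' > rows.txt && python3 -m jog rows.txt;echo '0 0 0.001 0;0 0 0.001 0;0 0 0 0' > rows.txt && python3 -m jog rows.txt
```

```text
time: 16.92
tool_pos: [0.5215, -0.1167, 0.1441]
tcp_rot: [1.944, 2.467, 0.0]
wrist_force: [-0.4, 1.2, 3.7]
width: 0.002
grip_force: 2.3
time: 17.3
tool_pos: [0.5213, -0.1166, 0.1418]
tcp_rot: [1.944, 2.467, 0.0]
wrist_force: [0.5, -0.2, 3.9]
width: 0.001
grip_force: 2.0
time: 17.68
tool_pos: [0.5213, -0.1166, 0.1398]
tcp_rot: [1.944, 2.467, 0.0]
wrist_force: [0.8, 0.3, 3.5]
width: -0.003
grip_force: 2.0
time: 18.05
tool_pos: [0.5212, -0.1166, 0.1378]
tcp_rot: [-1.944, -2.467, 0.0]
wrist_force: [1.1, -0.3, 4.3]
width: -0.0
grip_force: 2.0
```

```bash
echo '0 0 0.001 0;0 0 0.001 0;0 0 0 0' > rows.txt && python3 -m jog rows.txt;echo '0 0 0.001 0;0 0 0.001 0;0 0 0 0' > rows.txt && python3 -m jog rows.txt;echo '0 0 0.001 0;0 0 0 0' > rows.txt && python3 -m jog rows.txt;echo '0 0 0.001 0;0 0 0 0' > rows.txt && python3 -m jog rows.txt
```

```text
time: 18.42
tool_pos: [0.5212, -0.1166, 0.1358]
tcp_rot: [-1.945, -2.467, 0.0]
wrist_force: [0.9, -0.2, 3.5]
width: -0.002
grip_force: 2.0
time: 18.8
tool_pos: [0.5213, -0.1166, 0.1342]
tcp_rot: [1.944, 2.467, 0.0]
wrist_force: [0.5, 0.6, 6.0]
width: 0.006
grip_force: 3.0
time: 19.05
tool_pos: [0.5214, -0.1167, 0.1339]
tcp_rot: [1.944, 2.467, 0.0]
wrist_force: [-1.8, 1.2, 9.5]
width: 0.001
grip_force: 4.6
time: 19.3
tool_pos: [0.5215, -0.1167, 0.1333]
tcp_rot: [1.944, 2.467, 0.0]
wrist_force: [-2.4, 0.3, 10.0]
width: -0.004
grip_force: 5.3
```

The plunger was met at about 0.134. I need about 4 mm more, until the force passes 14 N and rises steeply.

```bash
echo '0 0 0.001 0;0 0 0 0' > rows.txt && python3 -m jog rows.txt;echo '0 0 0.001 0;0 0 0 0' > rows.txt && python3 -m jog rows.txt;echo '0 0 0.001 0;0 0 0 0' > rows.txt && python3 -m jog rows.txt
```

```text
time: 19.55
tool_pos: [0.5216, -0.1167, 0.1325]
tcp_rot: [1.944, 2.467, 0.0]
wrist_force: [-2.5, 1.4, 12.1]
width: -0.003
grip_force: 5.8
time: 19.8
tool_pos: [0.5216, -0.1168, 0.1317]
tcp_rot: [1.944, 2.467, 0.001]
wrist_force: [-2.1, 0.3, 12.6]
width: -0.002
grip_force: 6.3
time: 20.05
tool_pos: [0.5217, -0.1168, 0.1309]
tcp_rot: [1.944, 2.467, 0.001]
wrist_force: [-2.9, 0.5, 13.3]
width: 0.001
grip_force: 6.8
```

```bash
echo '0 0 0.001 0;0 0 0 0' > rows.txt && python3 -m jog rows.txt;echo '0 0 0.001 0;0 0 0 0' > rows.txt && python3 -m jog rows.txt
```

```text
time: 20.3
tool_pos: [0.5217, -0.1168, 0.1302]
tcp_rot: [1.944, 2.467, 0.001]
wrist_force: [-3.9, 1.1, 14.9]
width: -0.002
grip_force: 7.4
time: 20.55
tool_pos: [0.522, -0.1168, 0.1301]
tcp_rot: [1.943, 2.466, 0.001]
wrist_force: [-4.6, 1.2, 18.8]
width: -0.002
grip_force: 9.5
```

```bash
echo '0 0 0.001 0;0 0 0 0' > rows.txt && python3 -m jog rows.txt; echo '0 0 0.0005 0;0 0 0 0' > rows.txt && python3 -m jog rows.txt
```

```text
time: 20.8
tool_pos: [0.5221, -0.1169, 0.13]
tcp_rot: [1.943, 2.466, 0.001]
wrist_force: [-7.0, 1.6, 23.7]
width: -0.0
grip_force: 11.7
time: 21.05
tool_pos: [0.5222, -0.1169, 0.13]
tcp_rot: [1.943, 2.466, 0.001]
wrist_force: [-8.1, 1.4, 25.4]
width: -0.003
grip_force: 12.8
```

It is solid: no movement at 25 N. I'll lift clear and check.

```bash
echo '0 0 -0.004 0;0 0 -0.01 0;0 0 -0.03 0;0 0 -0.04 0;0 0 0 0' > rows.txt && python3 -m jog rows.txt; echo '0 0 -0.01 0;0 0 0 0' > rows.txt && python3 -m jog rows.txt
python3 - <<'E'
from h import *
s=bot.read_state();print(s["tool_pos"],s["wrist_force"])
b=bot.read_camera("wrist")[:,:,::-1];a=bot.read_camera("side")[:,:,::-1]
for t in("arbor_top","arbor"):print(bot.spot_point("side",t)[:2])
cv2.imwrite("pics/c8.png",np.hstack([cv2.resize(a[110:290,240:420],(400,400),interpolation=2),cv2.resize(b[40:360,160:480],(400,400))]))
E
```

```text
time: 21.68
tool_pos: [0.5233, -0.1172, 0.2128]
tcp_rot: [1.941, 2.463, 0.003]
wrist_force: [-0.3, 0.2, 0.2]
width: -0.0
grip_force: 0.0
time: 21.92
tool_pos: [0.5209, -0.1166, 0.219]
tcp_rot: [-1.944, -2.467, 0.001]
wrist_force: [-0.4, -0.3, 0.6]
width: 0.0
grip_force: 0.0
[ 0.52090114 -0.11655561  0.21902808] [-0.38641257 -0.34365655  0.56681697]
[{'pixel': [243.9, 217.2], 'conf': 0.92}, {'pixel': [138.5, 368.4], 'conf': 0.8}]
[{'pixel': [161.9, 363.2], 'conf': 0.87}, {'pixel': [259.3, 361.0], 'conf': 0.6}]
```

View pics/c8.png

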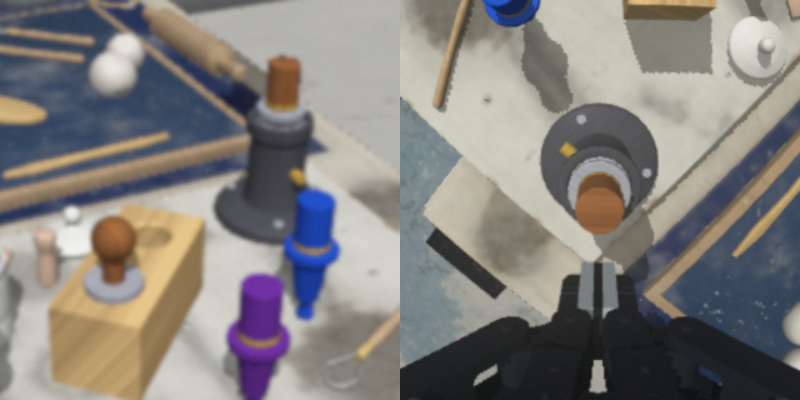

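The crop shows the arbor upright in the nose, with its head at crop (283,80), well down and clear of the fingers. The spare and the other things are undisturbed. Handing in.

```bash
python3 -c "
from workcell import bot
print(bot.finish_job())"
```

```text
the job is handed in; nothing more can be done
None
```

The flat-topped arbor stands upright in the sleeve, pressed to a solid stop (25.4 N highest reading, by feel) and clear of the gripper; I handed in at about 22 s, no verdict shown, after a first grasp that closed on its top (28.8 N) because the real fingertips sit about 35 mm short of the reported TCP.

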